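# Tip the low slide case out of the packed row

## Robot

A 6-joint arm with a two-finger parallel gripper is mounted at the origin on a cart in front of the work surface, level with it; the furniture and walls round the work are solid. World frame = base frame: x ahead of the robot, y to its left, z up, the work surface at z = 0. Lengths are in m, angles in rad, forces in N, time in s.
With the tool pointing down it reaches from about 0.375 to 0.975 m from the base axis. Payload 3.8 kg.
Tool frame: the origin (TCP) lies at the very end of the fingers, on their centre line; the grasp point (between the pads) lies 19 mm behind it (bot.pinch_z is the distance from the TCP to the grasp point, in m); x points along the fingers, y is the direction in which the jaws open and shut, and the axes are right-handed (so a half turn about x gives the same grasp; the last joint's range is limited). The gripper opens to 85 mm and grips with 20 to 120 N. Pads are 22 mm wide; open, the fingers measure 114 mm over their backs; the gripper's body (76 mm by 85 mm) begins 54 mm behind the grasp point. The pads swing forward as they close: fully open they stand 13 mm farther back than shut.
Start: joints at [1.29, 0.264, 1.604, -0, 1.274, -0.037], TCP at [0.163, 0.655, 0.231] pointing down, gripper open.
Joint ranges: [-2.63, 2.63], [-0.94, 2.18], [0.31, 2.57], [-1.31, 4.45], [0, 2.66], [-2.55, 2.55]. Speed limits (rad/s): [2.57, 2.57, 3.14, 3.14, 3.14, 3.14].

## Interface

Orientations are given as a rotation vector (axis times angle).
In Python, from workcell import monitor, imaging, finish_job, bot gives the robot as it stands.
- The arm moves only by the tool jog_arm, never from a script. Its argument "rows" is a list of rows, each a list of 7 numbers: the shift along the tool's x, y, z in m, then the turn, a rotation vector about the tool's x, y, z in rad, then the opening in per cent of the stroke, from 0 (shut) to 100 (fully open). A call has 1 to 20 rows; each row is the pose to reach, as a shift and turn from the pose measured when the call began, along the tool's axes at that moment; what a row does not reach only later rows make up. A row lasts 1/10 s, in which the tool goes at most 50 mm and 8.59 degrees, less where a joint would pass 70% of its speed; a pose out of reach is approached as far as the arm can. A call with a gripper value outside its range is refused whole. The fingers move at their own pace and stop on an object; "force" is the grip in N (left out, the last holds). Time passes only in rows, so rows that repeat a pose let the fingers close. It gives the time, the measured TCP pose, the force and the opening at its end, in the units of the state.
- monitor.read_state(): the state, without advancing time (a new reading comes with each control period).
- imaging.read_camera(name): name is "scene" or "side" or "wrist"; returns the picture (384x512x3 uint8, blue, green, red); there is no depth.
- imaging.camera_params(name): a dict with "fx", "fy", "cx", "cy" (pixels), "T" (4x4, takes a point from camera to world coordinates); the wrist camera has in their place "T_tool_cam" (4x4, takes a point from camera to tool coordinates, whose origin is the TCP and whose axes are the tool frame's). Camera axes: x right, y down, z forward; pixel columns grow to the right and rows downward; lengths in m; the calibration is good to about 2 mm. The wrist camera is an equidistant fisheye: a pixel r from the principal point sees the ray r / f radians off the axis. A picture is of the moment at which its call begins: read the wrist's pose just before it. camera_params takes no time and is no camera call.
- finish_job(): hands the job in, once; it reports no verdict.
The state is a dict: "time": time; "q": joint angles; "joint_vel": joint speeds; "joint_torque": joint torques, N m; "tool_pos": TCP position; "tcp_rot": TCP orientation; "wrist_force": force on the tool from outside, world axes, zero at the start; "torque": the same for the moment, N m; "width": opening from 0.0 (shut) to 1.0 (fully open).
Only numpy, scipy, OpenCV 4.12 (cv2) and the standard library are available. Lean on these libraries where they do the work, as an engineer would, in place of code of your own. Each camera call takes 0.05 s, during which the arm holds its last target. There are 200 camera calls.

## Task

Five slide cases stand packed side by side in the rack. Tip the one that is lower than the others forward out of the row until it leans on the rack's front bar, then take hold of it, draw it clear of the rack and set it down standing upright in the steel tray, without dropping it. Leave the tall cases standing in their places and do not disturb the things around.

Things in the scene. Friction and masses are not known exactly. Their poses are not given: they have to be found in the camera images.
- rack: open-topped aluminium rack, fixed, 241 mm wide (y); origin at the centre of its underside; -x is its front, facing the robot. Floor 8 mm thick; front lip at x = -44.5 mm, rising 6 mm over the floor, stops the feet of the cases; back panel at x = +45.5 mm, 82 mm high, side plates 100 mm high. The backs of the cases are bare above the back panel, with free space behind.
- rack_bar (a point): middle of the rack's rest bar: steel, 10 mm diameter, along the rack's y at x = -102 mm, height 70 mm. A tipped case comes to rest on it by its spine, leaning about 0.73 rad (42 degrees) to the front
- rack_row (a point): middle of the row, on the rack's floor. The cases stand along the rack's y, 45.5 mm apart, with gaps of 1.5 mm; the low one is always one of the three in the middle
- low_case: the low slide case, loose, grey plastic, 86 mm deep (x), 44 mm thick (y), 165 mm high (z), 0.2 to 0.35 kg; origin at the centre of its underside, -x is its spine with a framed card, to the rack's front. Pushed forward at the top of its back it turns about its front lower edge; past about 0.5 rad it falls on to the bar by itself, short of that it falls back
- low_case_toe (a point): centre of the front lower edge of the low case
- low_case_top_back (a point): centre of the back upper edge of the low case
- tall_case_a: tall slide case, like the low one but 178 mm high; origin at the centre of its underside; always at the -y end of the row
- tall_case_b: tall slide case, 178 mm high, in one of the three middle places; origin at the centre of its underside
- tall_case_c: tall slide case, 178 mm high, in one of the three middle places; origin at the centre of its underside
- tall_case_d: tall slide case, 178 mm high, always at the +y end of the row; origin at the centre of its underside
- tray: shallow rectangular steel tray, fixed, 170 mm (x) x 150 mm (y), rim 14 mm high and 4 mm thick, floor 4 mm thick; origin at the centre of its underside
- hdpe_jar: bystander: white plastic jar, 57 mm across, 98 mm high, origin at the centre of its underside
- powder_jar: bystander: jar with white lid, 52 mm across, 82 mm high, origin at the centre of its underside
- beaker_mid: bystander: clear beaker, 75 mm across, 98 mm high, origin at the centre of its underside
- gel_jar: bystander: jar with white lid, 50 mm across, 66 mm high, origin at the centre of its underside
- spatula: bystander: spatula lying flat, 194 mm long, 13 mm high, origin at the centre of its underside

How it is judged:
By the outcome, as a careful person would: the job done as asked, in the order asked, and still so for the second after the job is handed in, with the robot touching nothing.
It also fails if it takes over 54 s, if anything falls off the work surface, if the arm or the gripper's body presses on something with over 40 N, if the wrist force passes 120 N, or if a joint passes its speed limit or range.

## Working session

There is one attempt and no reset: what is moved stays moved. The work goes in short steps, Python scripts to look and compute and a tool call to move; the robot and the scene stay as the last step left them, time stands still between calls to the robot, and variables do not carry over. Pictures are saved under pics/ and viewed, about 8 in all and at most 12, crops included, and the job is handed in when it is done.

Besides the shell and the picture viewer there is one more tool, called after "Call:" as name([rows], argument=value, ...), one row to a line, values as JSON. jog_arm: Moves the arm, as the interface text tells. Its arguments: {"type":"object","properties":{"rows":{"type":"array","items":{"type":"array","items":{"type":"number"}}},"force":{"type":"number"}},"required":["rows"]}

```bash
mkdir -p pics; ls; python3 - <<'E'
from workcell import monitor, imaging, bot
import cv2, numpy as np
np.set_printoptions(precision=4,suppress=True)
print(monitor.read_state())
for n in("scene","side"):
    cv2.imwrite(f"pics/{n}0.png",cv2.resize(imaging.read_camera(n),(800,600),interpolation=cv2.INTER_CUBIC)); print(n,imaging.camera_params(n))
print(imaging.camera_params("wrist")); print([a for a in dir(bot) if a[0]!='_'], bot.pinch_z)
E
```

```text
pics
{'time': 0.0, 'q': array([ 1.2901,  0.2648,  1.6054, -0.    ,  1.2737, -0.0369]), 'joint_vel': array([ 0.0008,  0.0009,  0.0013, -0.0005,  0.0003, -0.0007]), 'joint_torque': array([  0.0004, -51.5093, -36.7322,   0.0001,   0.0127,  -0.    ]), 'tool_pos': array([0.1627, 0.6543, 0.2299]), 'tcp_rot': array([ 0.1896,  1.5627, -0.1932]), 'wrist_force': array([-0.2332, -0.2021, -0.0967]), 'torque': array([ 0.0266,  0.0143, -0.0362]), 'width': 1.0010566769211442}
scene {'fx': 452.86382881540857, 'fy': 452.86382881540857, 'cx': 252.33654339745007, 'cy': 184.4777215469036, 'T': array([[-0.6605,  0.6608, -0.3565,  1.0211],
       [ 0.7507,  0.5746, -0.326 ,  0.3908],
       [-0.0106, -0.4829, -0.8756,  1.3087],
       [ 0.    ,  0.    ,  0.    ,  1.    ]])}
side {'fx': 381.9605218978459, 'fy': 381.9605218978459, 'cx': 257.1421228420696, 'cy': 191.39892429749884, 'T': array([[-0.6628,  0.5826, -0.4703,  1.062 ],
       [ 0.7487,  0.5254, -0.4043,  0.4107],
       [ 0.0115, -0.6201, -0.7845,  0.9636],
       [ 0.    ,  0.    ,  0.    ,  1.    ]])}
{'fx': 297.3186396354542, 'fy': 297.3186396354542, 'cx': 255.93605523723573, 'cy': 191.3090592633408, 'T_tool_cam': array([[ 0.0007, -0.3134,  0.9496, -0.1418],
       [ 1.    ,  0.0002, -0.0006,  0.0012],
       [ 0.    ,  0.9496,  0.3134, -0.0814],
       [ 0.    ,  0.    ,  0.    ,  1.    ]])}
['MotionError', 'pinch_z'] 0.0187
```

View pics/scene0.png

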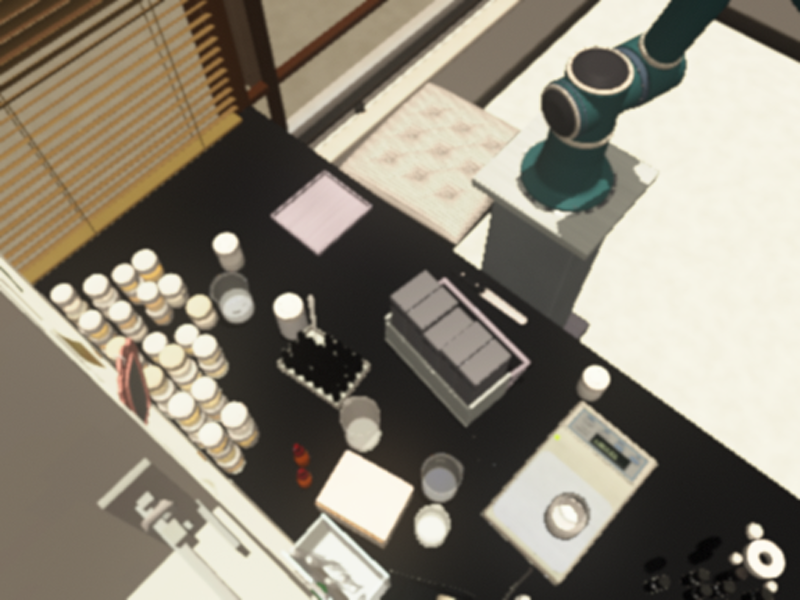

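View pics/side0.png

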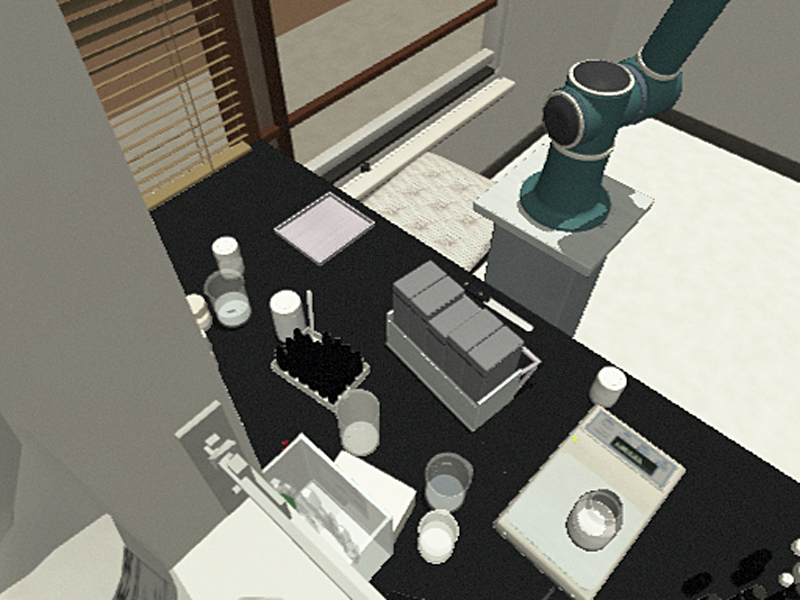

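The scene picture shows the rack at about (455,345), the tray at (322,212), and the spatula at (500,305). I need enlarged crops of the row and the tray.

```bash
cat > h.py <<'E'
from workcell import monitor, imaging, bot
import cv2, numpy as np
from scipy.spatial.transform import Rotation as R
np.set_printoptions(precision=4,suppress=True)
def back(n,uv,z):
    p=imaging.camera_params(n);T=p["T"]
    d=T[:3,:3]@np.array([(uv[0]-p["cx"])/p["fx"],(uv[1]-p["cy"])/p["fy"],1]);return T[:3,3]+d*(z-T[2,3])/d[2]
def proj(n,P):
    p=imaging.camera_params(n);T=p["T"];c=(np.asarray(P)-T[:3,3])@T[:3,:3]
    return np.c_[p["fx"]*c[:,0]/c[:,2]+p["cx"],p["fy"]*c[:,1]/c[:,2]+p["cy"]]
E
python3 - <<'E'
from h import *
a=imaging.read_camera("side"); b=imaging.read_camera("scene")
cv2.imwrite("pics/rackside.png",cv2.resize(a[160:280,235:355],(600,600),interpolation=cv2.INTER_CUBIC))
cv2.imwrite("pics/traysc.png",np.hstack([cv2.resize(b[100:170,165:245],(400,350),interpolation=cv2.INTER_CUBIC),cv2.resize(a[115:175,165:245],(400,350*6//7),interpolation=cv2.INTER_CUBIC)[:].copy() if 0 else cv2.resize(a[110:180,165:245],(400,350),interpolation=cv2.INTER_CUBIC)]))
E
```

```text
(no output)
```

View pics/rackside.png

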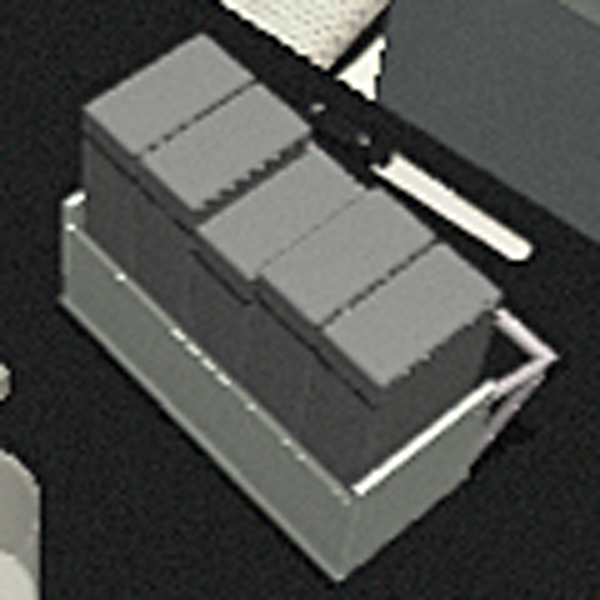

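View pics/traysc.png

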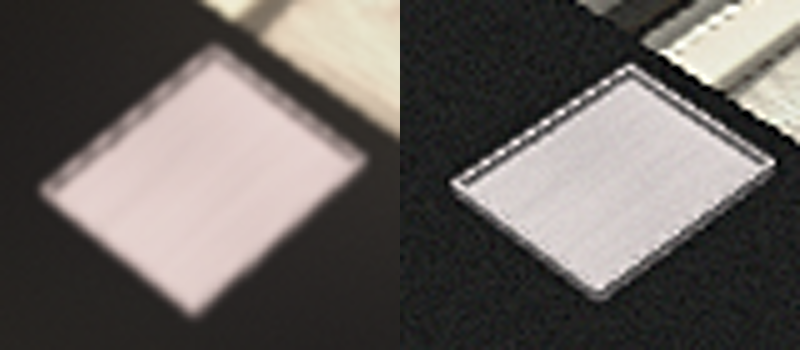

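```bash
python3 - <<'E'
from h import *
s=lambda u,v:(235+u/5-.4,160+v/5-.4)
for nm,uv,z in [("a back-y",(85,108),.186),("a front-y",(205,33),.186),("d back+y",(380,390),.186),("d front+y",(500,295),.186),
 ("low back -y",(200,225),.173),("low front-y",(310,145),.173),("low back+y",(257,281),.173),
 ("bot back+y",(340,580),0),("bot back-y",(62,300),0),("side top back +y",(355,490),.1),("side top front+y",(492,382),.1),("bar +y end",(555,355),.07)]:
    print(nm,back("side",s(*uv),z))
for n,off,c in (("scene",(165,100),[(40,190),(215,45),(367,157),(193,318)]),("side",(165,110),[(52,183),(232,65),(375,162),(202,298)])):
    q=np.array([back(n,(off[0]+u/5-.4,off[1]+v/5-.4),.014) for u,v in c]); print(n,q,q.mean(0),np.linalg.norm(np.diff(np.vstack([q,q[:1]]),axis=0),axis=1),[np.degrees(np.arctan2(*(q[(i+1)%4]-q[i])[1::-1])) for i in range(4)])
print("spat",back("side",s(318,106),.01),back("side",s(525,250),.01))
# bystanders base/top in scene(800) px
for u,v,z in[(226,245,.098),(229,285,.09),(286,302,.098),(310,295,.1),(610,380,.066)]: print(back("side",(u/1.5625,v/1.5625),z))
E
```

```text
a back-y [ 0.5799 -0.0238  0.186 ]
a front-y [ 0.4961 -0.0108  0.186 ]
d back+y [0.6155 0.1968 0.186 ]
d front+y [0.532  0.2083 0.186 ]
low back -y [0.5904 0.0652 0.173 ]
low front-y [0.5107 0.0749 0.173 ]
low back+y [0.598 0.109 0.173]
bot back+y [0.6212 0.2018 0.    ]
bot back-y [ 0.5867 -0.0364  0.    ]
side top back +y [0.6223 0.199  0.1   ]
side top front+y [0.5225 0.2144 0.1   ]
bar +y end [0.4659 0.2236 0.07  ]
scene [[ 0.5361 -0.4229  0.014 ]
 [ 0.3654 -0.4191  0.014 ]
 [ 0.3667 -0.27    0.014 ]
 [ 0.541  -0.2696  0.014 ]] [ 0.4523 -0.3454  0.014 ] [0.1708 0.1491 0.1743 0.1533] [np.float64(178.73588129066712), np.float64(89.51055781012823), np.float64(0.13638776525291635), np.float64(-91.82855786307849)]
side [[ 0.5341 -0.4243  0.014 ]
 [ 0.3646 -0.4194  0.014 ]
 [ 0.3679 -0.2719  0.014 ]
 [ 0.5383 -0.2692  0.014 ]] [ 0.4512 -0.3462  0.014 ] [0.1696 0.1476 0.1704 0.1551] [np.float64(178.35564554182406), np.float64(88.71363370186909), np.float64(0.8882130542300327), np.float64(-91.53296675709642)]
spat [ 0.3677 -0.0106  0.01  ] [0.3739 0.155  0.01  ]
[ 0.6742 -0.3847  0.098 ]
[ 0.732 -0.305  0.09 ]
[ 0.6906 -0.1888  0.098 ]
[ 0.6509 -0.1669  0.1   ]
[0.4157 0.3361 0.066 ]
```

```bash
cat >> h.py <<'E'
yaw=-0.157; C=np.array([.556,.0925,0]); xr=np.array([np.cos(yaw),np.sin(yaw),0]); yr=np.array([-np.sin(yaw),np.cos(yaw),0]); Z=np.array([0,0,1.])
def rk(x,y,z): return C+x*xr+y*yr+z*Z      # rack-row frame -> world
def tool(tilt=0.,sgn=1,yw=yaw):            # tool pointing down, tilted forward by tilt; y = sgn*yr
    x=np.array([np.cos(yw),np.sin(yw),0])*np.sin(tilt)-Z*np.cos(tilt); y=sgn*np.array([-np.sin(yw),np.cos(yw),0])
    return np.c_[x,y,np.cross(x,y)]
def rel(p,M):
    s=monitor.read_state();R0=R.from_rotvec(s["tcp_rot"]).as_matrix()
    return R0.T@(np.asarray(p)-s["tool_pos"]), R.from_matrix(R0.T@M).as_rotvec()
def st():
    s=monitor.read_state();print("t",round(s["time"],2),s["tool_pos"],"q",s["q"],"F",s["wrist_force"],"w",round(s["width"],3)); M=R.from_rotvec(s["tcp_rot"]).as_matrix();print(M)
    d=s["tool_pos"]-C;print("rack xyz",d@xr,d@yr,d[2])
E
python3 - <<'E'
from h import *
st()
for sg in(1,-1): print(rel(rk(.085,0,.30),tool(0,sg)))
for u,v,z in[(360,420,.0),(358,405,.098),(445,475,.1)]: print(back("side",(u/1.5625,v/1.5625),z))
E
```

```text
t 0.2 [0.1628 0.6546 0.2304] q [ 1.2901  0.2645  1.6049  0.      1.2737 -0.0369] F [0.0443 0.0988 0.8764] w 1.0
[[-0.0004  0.2414  0.9704]
 [-0.0014  0.9704 -0.2414]
 [-1.     -0.0014 -0.0001]]
rack xyz -0.476244993320181 0.4937221510104307 0.23042020441804312
(array([-0.069 , -0.4433,  0.6019]), array([-0.0868, -0.0001,  0.0014]))
(array([-0.069 , -0.4433,  0.6019]), array([3.0548, 0.0021, 0.0002]))
[0.7385 0.0402 0.    ]
[0.7544 0.0569 0.098 ]
[0.7524 0.2363 0.1   ]
```

Call:
jog_arm([
  [-0.05, 0, 0, 0, 0, 0, 0],
  [-0.09, 0, 0, 0, 0, 0, 0],
  [-0.09, -0.443, 0.602, -0.087, 0, 0, 0],
  [-0.09, -0.443, 0.602, -0.087, 0, 0, 0],
  [-0.09, -0.443, 0.602, -0.087, 0, 0, 0],
  [-0.09, -0.443, 0.602, -0.087, 0, 0, 0],
  [-0.09, -0.443, 0.602, -0.087, 0, 0, 0],
  [-0.09, -0.443, 0.602, -0.087, 0, 0, 0],
  [-0.09, -0.443, 0.602, -0.087, 0, 0, 0],
  [-0.09, -0.443, 0.602, -0.087, 0, 0, 0],
  [-0.09, -0.443, 0.602, -0.087, 0, 0, 0],
  [-0.09, -0.443, 0.602, -0.087, 0, 0, 0],
  [-0.09, -0.443, 0.602, -0.087, 0, 0, 0],
  [-0.09, -0.443, 0.602, -0.087, 0, 0, 0],
  [-0.09, -0.443, 0.602, -0.087, 0, 0, 0],
  [-0.09, -0.443, 0.602, -0.087, 0, 0, 0],
  [-0.09, -0.443, 0.602, -0.087, 0, 0, 0],
  [-0.09, -0.443, 0.602, -0.087, 0, 0, 0],
  [-0.09, -0.443, 0.602, -0.087, 0, 0, 0],
  [-0.09, -0.443, 0.602, -0.087, 0, 0, 0],
])

```text
time: 2.2
tool_pos: [0.6395, 0.0803, 0.3208]
tcp_rot: [0.122, 1.569, -0.124]
wrist_force: [0.3, 0.6, 0.8]
width: -0.001
```

```bash
python3 - <<'E'
from h import *
s=monitor.read_state();M=R.from_rotvec(s["tcp_rot"]).as_matrix()
im=imaging.read_camera("wrist");st(); print(rel(rk(.085,0,.145),tool()))
# predicted pixels of low & tall top corners in the wrist view
p=imaging.camera_params("wrist");Tc=p["T_tool_cam"]
def wp(P):
    c=(np.asarray(P)-s["tool_pos"])@M; c=(c-Tc[:3,3])@Tc[:3,:3]
    th=np.arctan2(np.hypot(c[0],c[1]),c[2]);r=th*p["fx"]/np.hypot(c[0],c[1]);return np.array([p["cx"]+r*c[0],p["cy"]+r*c[1]])
for P,c in [((.043,y,.173),(0,0,255)) for y in(-.022,.022)]+[((-.043,y,.173),(0,0,255)) for y in(-.022,.022)]+[((x,y,.186),(0,255,0)) for x in(.043,-.043) for y in(-.113,-.0235,.0235,.113)]:
    q=wp(rk(*P));print(P,q);cv2.circle(im,tuple(int(round(a)) for a in q),2,c,-1)
cv2.imwrite("pics/w1.png",cv2.resize(im,(800,600),interpolation=cv2.INTER_CUBIC))
E
```

```text
t 2.25 [0.6393 0.0807 0.321 ] q [ 0.0873  0.1667  1.5577 -0.0009  1.4182 -1.3278] F [-0.8088  1.1441 -0.6151] w 0.001
[[-0.0009  0.1549  0.9879]
 [-0.001   0.9879 -0.1549]
 [-1.     -0.0011 -0.0007]]
rack xyz 0.08415968906042895 0.0013297855162864303 0.32102035994935396
(array([ 0.176 , -0.0011,  0.001 ]), array([ 0.0015, -0.0007,  0.0011]))
(0.043, -0.022, 0.173) [231.604  137.5932]
(0.043, 0.022, 0.173) [276.5051 137.596 ]
(-0.043, -0.022, 0.173) [230.9354  50.1805]
(-0.043, 0.022, 0.173) [277.1708  50.1061]
(0.043, -0.113, 0.186) [139.4966 141.9455]
(0.043, -0.0235, 0.186) [228.8839 139.4958]
(0.043, 0.0235, 0.186) [279.0129 139.4987]
(0.043, 0.113, 0.186) [369.0612 141.9857]
(-0.043, -0.113, 0.186) [136.0684  55.1791]
(-0.043, -0.0235, 0.186) [228.1023  48.0909]
(-0.043, 0.0235, 0.186) [279.7854  47.9998]
(-0.043, 0.113, 0.186) [372.5097  54.8379]
```

View pics/w1.png

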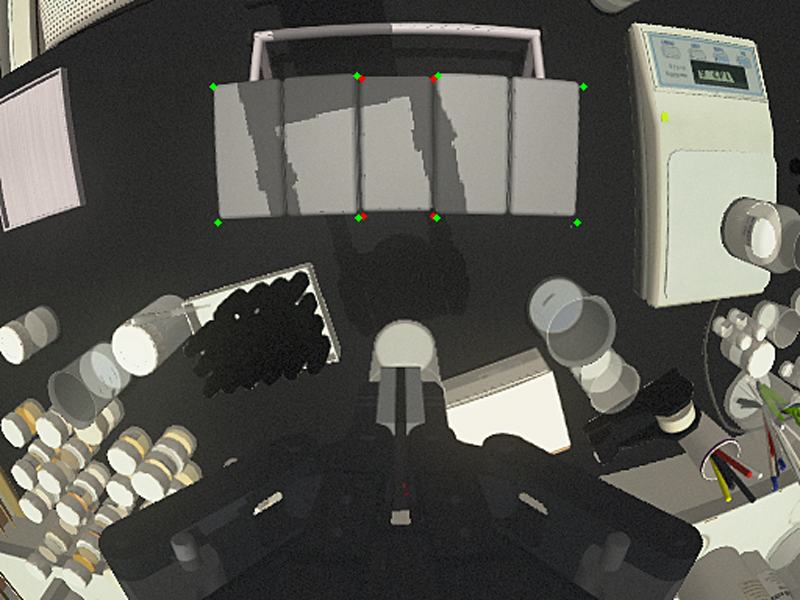

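The wrist view fits the model to within a few pixels: the middle case (359–435, 77–212) is the low one. Next I descend behind it.

Call:
jog_arm([
  [0.05, -0.0015, 0, 0, 0, 0, 0],
  [0.1, -0.0015, 0, 0, 0, 0, 0],
  [0.15, -0.0015, 0, 0, 0, 0, 0],
  [0.176, -0.0015, 0, 0, 0, 0, 0],
  [0.176, -0.0015, 0, 0, 0, 0, 0],
  [0.176, -0.0015, -0.01, 0, 0, 0, 0],
  [0.176, -0.0015, -0.02, 0, 0, 0, 0],
  [0.176, -0.0015, -0.026, 0, 0, 0, 0],
  [0.176, -0.0015, -0.032, 0, 0, 0, 0],
  [0.176, -0.0015, -0.038, 0, 0, 0, 0],
  [0.176, -0.0015, -0.044, 0, 0, 0, 0],
  [0.176, -0.0015, -0.05, 0, 0, 0, 0],
  [0.176, -0.0015, -0.055, 0, 0, 0, 0],
  [0.176, -0.0015, -0.06, 0, 0, 0, 0],
])

```text
time: 3.65
tool_pos: [0.5792, 0.0883, 0.145]
tcp_rot: [0.121, 1.568, -0.123]
wrist_force: [-0.0, -0.0, 0.2]
width: -0.0
```

```bash
python3 - <<'E'
from h import *
im=imaging.read_camera("side");im2=imaging.read_camera("wrist");st()
cv2.imwrite("pics/p2.png",np.hstack([cv2.resize(im[140:300,230:390],(400,400)),cv2.resize(im2,(400,300)) if 0 else cv2.resize(im2[:320,96:416],(400,400))]))
E
```

```text
t 3.75 [0.5786 0.0884 0.1446] q [ 0.1094  0.1667  1.8875 -0.0008  1.0898 -1.3055] F [ 1.1094  0.2384 -1.0196] w -0.002
[[-0.0023  0.1548  0.9879]
 [-0.001   0.9879 -0.1548]
 [-1.     -0.0013 -0.0021]]
rack xyz 0.02294802167048886 -0.000556510833812621 0.1446146835989861
```

View pics/p2.png

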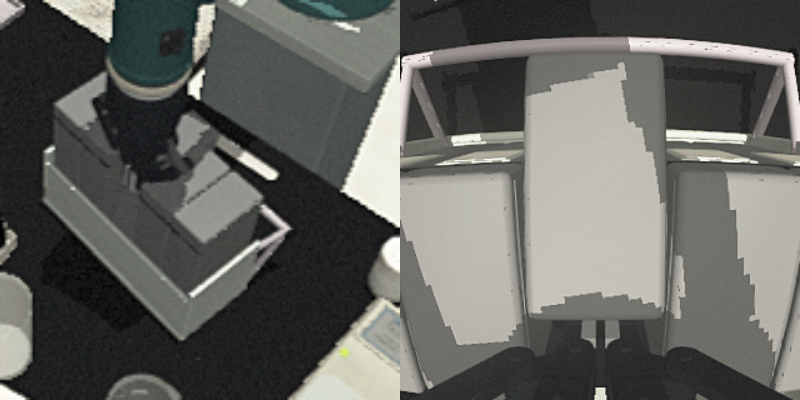

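The case is tipping straight and the neighbours stand. I keep pushing past the balance point, then back off and rise.

Call:
jog_arm([
  [0, 0, -0.006, 0, 0, 0, 0],
  [0, 0, -0.012, 0, 0, 0, 0],
  [0, 0, -0.018, 0, 0, 0, 0],
  [0, 0, -0.023, 0, 0, 0, 0],
  [0, 0, -0.028, 0, 0, 0, 0],
  [0, 0, -0.032, 0, 0, 0, 0],
  [0, 0, -0.036, 0, 0, 0, 0],
  [0, 0, -0.04, 0, 0, 0, 0],
  [0, 0, -0.044, 0, 0, 0, 0],
  [0, 0, -0.048, 0, 0, 0, 0],
  [0, 0, -0.052, 0, 0, 0, 0],
  [0, 0, -0.052, 0, 0, 0, 0],
  [0, 0, -0.052, 0, 0, 0, 0],
  [0, 0, -0.052, 0, 0, 0, 0],
])

```text
time: 5.15
tool_pos: [0.5274, 0.0964, 0.1448]
tcp_rot: [0.121, 1.569, -0.123]
wrist_force: [-0.7, 0.8, 0.6]
width: -0.0
```

Call:
jog_arm([
  [0, 0, 0.02, 0, 0, 0, 0],
  [-0.04, 0, 0.04, 0, 0, 0, 0],
  [-0.09, 0, 0.04, 0, 0, 0, 0],
  [-0.14, 0, 0.04, 0, 0, 0, 0],
  [-0.18, 0, 0.04, 0, 0, 0, 0],
  [-0.18, 0, 0.04, 0, 0, 0, 0],
  [-0.18, 0, 0.04, 0, 0, 0, 0],
])

```text
time: 5.85
tool_pos: [0.5682, 0.0904, 0.3264]
tcp_rot: [0.122, 1.566, -0.123]
wrist_force: [-1.0, 0.2, -0.6]
width: -0.003
```

```bash
python3 - <<'E'
from h import *
im2=imaging.read_camera("wrist");st()
cv2.imwrite("pics/p3.png",cv2.resize(im2[:256,86:426],(797,600)))
print(rel(rk(-.12,0,.32),tool(.73)))
E
```

```text
t 5.9 [0.5672 0.0903 0.3243] q [ 0.1151  0.0311  1.6997 -0.0008  1.4133 -1.3001] F [-0.1363 -0.8218 -0.3526] w 0.004
[[-0.0024  0.1549  0.9879]
 [-0.0011  0.9879 -0.1549]
 [-1.     -0.0014 -0.0022]]
rack xyz 0.01137076997497045 -0.0003908384368923154 0.32427614567711893
(array([ 0.0046,  0.0006, -0.1314]), array([ 0.0019, -0.7322,  0.0008]))
```

View pics/p3.png

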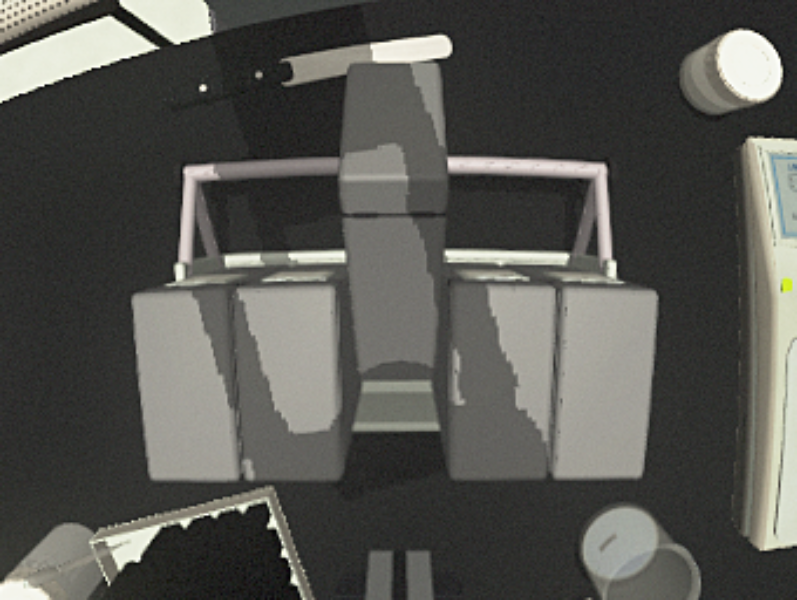

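The case leans on the bar: its top runs from about (343–447, 213) to (345–440, 63), and the neighbours stand unmoved. Next is the tilted pre-grasp pose.

```bash
python3 - <<'E'
from h import *
s=monitor.read_state();M=R.from_rotvec(s["tcp_rot"]).as_matrix()
p=imaging.camera_params("wrist");Tc=p["T_tool_cam"]
def wp(P):
    c=(np.asarray(P)-s["tool_pos"])@M; c=(c-Tc[:3,3])@Tc[:3,:3]
    th=np.arctan2(np.hypot(c[0],c[1]),c[2]);r=th*p["fx"]/np.hypot(c[0],c[1]);return (np.array([p["cx"]+r*c[0],p["cy"]+r*c[1]])-[86,0])*2.344
for t in (.68,.73,.78):
  for d,h in((0,165),(86,165),(86,0)):
    x=-43+d*np.cos(t)-h*np.sin(t);z=8+h*np.cos(t)+d*np.sin(t)
    print(t,d,h,x,z,wp(rk(x/1e3,-.022,z/1e3)),wp(rk(x/1e3,.022,z/1e3)))
for n,P in(("pre high",rk(-.165,0,.30)),):print(n,rel(P,tool(.73)))
E
```

```text
0.68 0 165 -146.7508489630473 136.2994985939031 [350.4821  68.3013] [445.4991  68.3707]
0.68 86 165 -79.87959515046752 190.3756986594914 [340.7974 202.3865] [453.9777 202.5042]
0.68 86 0 23.871253812579795 62.076200065588296 [360.9345 386.2228] [434.8789 386.3599]
0.73 0 165 -153.03348977561015 130.95377638690363 [351.3207  58.4107] [444.7577  58.4776]
0.73 86 165 -88.9484911739513 188.30456499722163 [341.1379 179.9512] [453.7364 180.059 ]
0.73 86 0 21.084998601658853 65.35078861031802 [360.578  382.8756] [435.2181 383.0131]
0.78 0 165 -159.04110416806768 125.30073377202575 [352.177   49.5743] [443.9969  49.6393]
0.78 86 165 -97.90253989901183 185.782763823261 [341.6077 158.335 ] [453.3725 158.4335]
0.78 86 0 18.13856426905585 68.48203005123527 [360.2255 379.1458] [435.555  379.2836]
pre high (array([ 0.0247,  0.0007, -0.1763]), array([ 0.0019, -0.7322,  0.0008]))
```

Call:
jog_arm([
  [0, 0, -0.05, 0, 0, 0, 30],
  [0, -0.001, -0.1, 0, -0.15, 0, 60],
  [0.01, -0.001, -0.15, 0, -0.3, 0, 85],
  [0.025, -0.001, -0.176, 0, -0.45, 0, 85],
  [0.025, -0.001, -0.176, 0.002, -0.6, 0, 85],
  [0.025, -0.001, -0.176, 0.002, -0.732, 0, 85],
  [0.025, -0.001, -0.176, 0.002, -0.732, 0, 85],
  [0.025, -0.001, -0.176, 0.002, -0.732, 0, 85],
  [0.025, -0.001, -0.176, 0.002, -0.732, 0, 85],
])

```text
time: 6.8
tool_pos: [0.3941, 0.1168, 0.3009]
tcp_rot: [0.066, 0.841, -0.149]
wrist_force: [0.7, -0.1, 0.2]
width: 0.849
```

```bash
python3 - <<'E'
from h import *
st()
print(rel(rk(-.085,-.0018,.119),tool(.73)))
E
```

```text
t 6.8 [0.3941 0.1168 0.3009] q [ 0.6365 -0.7176  2.4226 -0.6119  0.9742 -0.5452] F [ 0.6661 -0.1042  0.2145] w 0.849
[[ 0.6574  0.1576  0.7369]
 [-0.105   0.9875 -0.1175]
 [-0.7462 -0.0002  0.6657]]
rack xyz -0.16372040865806042 -0.0013248607128445722 0.3009359622244045
(array([ 0.1882, -0.0003, -0.0624]), array([-0.0008, -0.0016,  0.001 ]))
```

Call:
jog_arm([
  [0.03, 0, -0.02, 0, 0, 0, 85],
  [0.06, 0, -0.042, 0, 0, 0, 85],
  [0.09, 0, -0.062, 0, 0, 0, 85],
  [0.11, 0, -0.062, 0, 0, 0, 85],
  [0.11, 0, -0.062, 0, 0, 0, 85],
])

```text
time: 7.3
tool_pos: [0.4235, 0.1115, 0.1775]
tcp_rot: [0.066, 0.846, -0.156]
wrist_force: [0.3, -0.0, -0.1]
width: 0.852
```

```bash
python3 - <<'E'
from h import *
st()
print(rel(rk(-.085,-.0018,.119),tool(.73)))
im=imaging.read_camera("wrist");im2=imaging.read_camera("side")
cv2.imwrite("pics/p4.png",np.hstack([cv2.resize(im[:,56:456],(400,384)),cv2.resize(im2[120:280,230:390],(384,384))]))
E
```

```text
t 7.3 [0.4235 0.1115 0.1775] q [ 0.5511 -0.5309  2.5666 -0.7726  0.675  -0.3443] F [ 0.3027 -0.0265 -0.0921] w 0.852
[[ 0.652   0.1638  0.7403]
 [-0.1113  0.9865 -0.1203]
 [-0.75   -0.0039  0.6614]]
rack xyz -0.13388035715711055 -0.001987011057492171 0.17745010939616093
(array([ 0.0762,  0.0008, -0.002 ]), array([-0.003 , -0.0073,  0.008 ]))
```

View pics/p4.png

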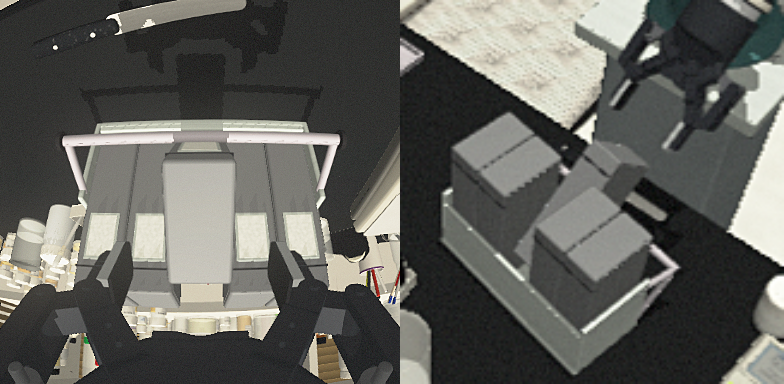

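Fingers straddle the case evenly (case centre column 199, finger midpoint 200). Joint 3 is at its limit, so I use a steeper tool tilt (0.53 rad) for the grasp.

```bash
python3 - <<'E'
from h import *
print(rel(rk(-.088,-.0018,.1175),tool(.53)),rel(rk(-.12,-.0018,.172),tool(.53)))
E
```

```text
(array([ 0.0771, -0.0003, -0.0069]), array([-0.0043,  0.196 ,  0.005 ])) (array([ 0.0151, -0.0006,  0.0054]), array([-0.0043,  0.196 ,  0.005 ]))
```

Call:
jog_arm([
  [0.004, 0, 0.002, -0.004, 0.08, 0.005, 85],
  [0.01, 0, 0.005, -0.004, 0.15, 0.005, 85],
  [0.015, 0, 0.005, -0.004, 0.196, 0.005, 85],
  [0.03, 0, 0.002, -0.004, 0.196, 0.005, 85],
  [0.05, 0, -0.002, -0.004, 0.196, 0.005, 85],
  [0.065, 0, -0.005, -0.004, 0.196, 0.005, 85],
  [0.077, 0, -0.007, -0.004, 0.196, 0.005, 85],
  [0.077, 0, -0.007, -0.004, 0.196, 0.005, 85],
  [0.077, 0, -0.007, -0.004, 0.196, 0.005, 85],
])

```text
time: 8.3
tool_pos: [0.4698, 0.1049, 0.119]
tcp_rot: [0.083, 1.037, -0.143]
wrist_force: [0.2, 0.3, 0.2]
width: 0.848
```

```bash
python3 - <<'E'
from h import *
st()
print(rel(rk(-.088,-.0018,.1175),tool(.53)))
im=imaging.read_camera("wrist");im2=imaging.read_camera("side")
cv2.imwrite("pics/p5.png",np.hstack([cv2.resize(im[:,56:456],(400,384)),cv2.resize(im2[120:280,230:390],(384,384))]))
E
```

```text
t 8.3 [0.4698 0.1049 0.119 ] q [ 0.3438 -0.2774  2.4581 -0.4931  0.539  -0.6964] F [0.249  0.3058 0.1565] w 0.848
[[ 0.5004  0.1574  0.8514]
 [-0.0789  0.9875 -0.1362]
 [-0.8622  0.001   0.5066]]
rack xyz -0.08709308479567734 -0.0012220671547782756 0.11899442219619807
(array([ 0.0008, -0.0006, -0.0015]), array([-0.0014,  0.0012, -0.0003]))
```

View pics/p5.png

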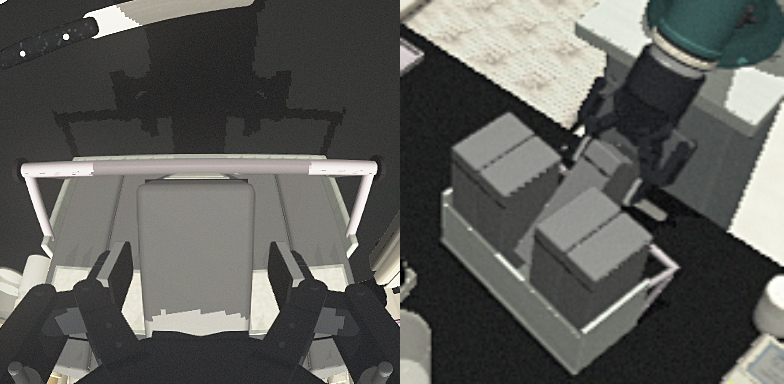

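Pads are centred on the case's sides, with the body clear of the neighbours. Close.

Call:
jog_arm([
  [0.001, -0.001, -0.001, 0, 0, 0, 65],
  [0.001, -0.001, -0.001, 0, 0, 0, 55],
  [0.001, -0.001, -0.001, 0, 0, 0, 40],
  [0.001, -0.001, -0.001, 0, 0, 0, 40],
  [0.001, -0.001, -0.001, 0, 0, 0, 40],
  [0.001, -0.001, -0.001, 0, 0, 0, 40],
  [0.001, -0.001, -0.001, 0, 0, 0, 40],
  [0.001, -0.001, -0.001, 0, 0, 0, 40],
], force=70)

```text
time: 9.2
tool_pos: [0.4697, 0.1046, 0.1186]
tcp_rot: [0.083, 1.035, -0.142]
wrist_force: [-3.9, 0.1, 5.5]
width: 0.507
```

```bash
python3 - <<'E'
from h import *
st()
s=monitor.read_state();M=R.from_rotvec(s["tcp_rot"]).as_matrix();print("up per m",M.T@Z, "back xr", M.T@xr)
E
```

```text
t 9.2 [0.4697 0.1046 0.1186] q [ 0.3425 -0.2786  2.4605 -0.4944  0.535  -0.6963] F [-3.903   0.1409  5.4693] w 0.507
[[ 0.5023  0.1565  0.8504]
 [-0.0778  0.9877 -0.1358]
 [-0.8612  0.0021  0.5083]]
rack xyz -0.08712448189102062 -0.0015628060380808925 0.11860151746098643
up per m [-0.8612  0.0021  0.5083] back xr [0.5083 0.0002 0.8612]
```

Gripped at 43 mm opening. Lift straight up, keeping the lean.

Call:
jog_arm([
  [-0.009, 0, 0.005, 0, 0, 0, 40],
  [-0.022, 0, 0.013, 0, 0, 0, 40],
  [-0.034, 0, 0.02, 0, 0, 0, 40],
  [-0.047, 0, 0.028, 0, 0, 0, 40],
  [-0.06, 0, 0.036, 0, 0, 0, 40],
  [-0.073, 0, 0.043, 0, 0, 0, 40],
  [-0.086, 0, 0.051, 0, 0, 0, 40],
  [-0.099, 0, 0.059, 0, 0, 0, 40],
  [-0.112, 0, 0.066, 0, 0, 0, 40],
  [-0.125, 0, 0.074, 0, 0, 0, 40],
  [-0.138, 0, 0.081, 0, 0, 0, 40],
  [-0.15, 0, 0.089, 0, 0, 0, 40],
  [-0.163, 0, 0.096, 0, 0, 0, 40],
  [-0.176, 0, 0.104, 0, 0, 0, 40],
  [-0.184, 0, 0.109, 0, 0, 0, 40],
  [-0.184, 0, 0.109, 0, 0, 0, 40],
])

```text
time: 10.8
tool_pos: [0.471, 0.1044, 0.3351]
tcp_rot: [0.085, 1.032, -0.141]
wrist_force: [0.3, 0.3, -1.9]
width: 0.507
```

```bash
python3 - <<'E'
from h import *
st()
im=imaging.read_camera("wrist");im2=imaging.read_camera("side")
cv2.imwrite("pics/p6.png",np.hstack([cv2.resize(im[:,56:456],(400,384)),cv2.resize(im2[60:280,200:420],(384,384))]))
E
```

```text
t 10.8 [0.471  0.1044 0.3351] q [ 0.3406 -0.4873  2.18   -0.2934  0.9863 -0.9671] F [ 0.3052  0.3352 -1.9122] w 0.507
[[ 0.5053  0.1565  0.8486]
 [-0.0768  0.9877 -0.1364]
 [-0.8595  0.0038  0.5111]]
rack xyz -0.0858338171197541 -0.0015657175810382847 0.3351331874489752
```

View pics/p6.png

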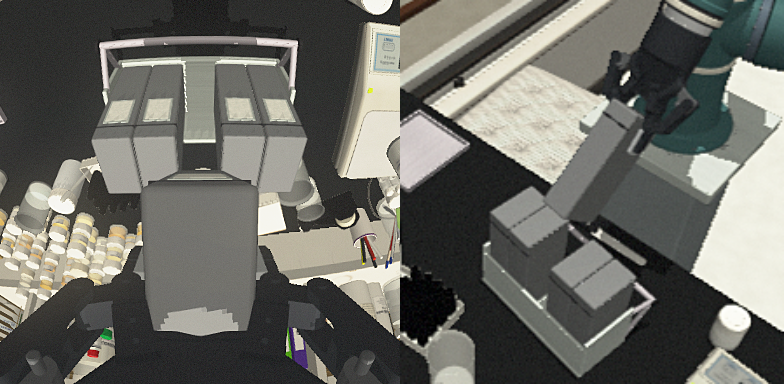

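The case is held with the same tilt in the hand (edge at row ~182, as before). The four tall cases are in place. Now turn it upright and travel to the tray.

```bash
python3 - <<'E'
from h import *
print("turn",rel([.465,.09,.34],tool(-.19)))
E
```

```text
turn (array([-0.008 , -0.0146,  0.0018]), array([-0.0007,  0.7227, -0.002 ]))
```

Call:
jog_arm([
  [-0.004, -0.005, 0.001, 0, 0.07, 0, 40],
  [-0.008, -0.015, 0.002, 0, 0.15, 0, 40],
  [-0.008, -0.015, 0.002, 0, 0.24, 0, 40],
  [-0.008, -0.015, 0.002, 0, 0.33, 0, 40],
  [-0.008, -0.015, 0.002, 0, 0.42, 0, 40],
  [-0.008, -0.015, 0.002, 0, 0.51, 0, 40],
  [-0.008, -0.015, 0.002, 0, 0.6, 0, 40],
  [-0.008, -0.015, 0.002, 0, 0.67, -0.002, 40],
  [-0.008, -0.015, 0.002, 0, 0.723, -0.002, 40],
  [-0.008, -0.015, 0.002, 0, 0.723, -0.002, 40],
])

```text
time: 11.9
tool_pos: [0.4661, 0.089, 0.3379]
tcp_rot: [0.139, 1.76, -0.116]
wrist_force: [-0.5, 1.0, -2.8]
width: 0.514
```

```bash
python3 - <<'E'
from h import *
st()
print("go",rel([.450,-.346,.34],tool(-.19)))
E
```

```text
t 11.9 [0.4661 0.089  0.3379] q [ 0.1009 -0.0441  1.7616  0.0481  1.6113 -1.3137] F [-0.47    0.9824 -2.8469] w 0.514
[[-0.1899  0.1579  0.969 ]
 [ 0.0291  0.9875 -0.1552]
 [-0.9814 -0.0013 -0.1921]]
rack xyz -0.08826891538351267 -0.017478423534210055 0.33791790063641036
go (array([-0.0116, -0.4321,  0.0515]), array([-0.0018, -0.0033,  0.001 ]))
```

Call:
jog_arm([
  [-0.001, -0.015, 0.002, 0, 0, 0, 40],
  [-0.002, -0.04, 0.005, 0, 0, 0, 40],
  [-0.003, -0.07, 0.009, 0, 0, 0, 40],
  [-0.004, -0.105, 0.013, 0, 0, 0, 40],
  [-0.005, -0.14, 0.017, 0, 0, 0, 40],
  [-0.006, -0.175, 0.021, 0, 0, 0, 40],
  [-0.007, -0.21, 0.025, 0, 0, 0, 40],
  [-0.008, -0.245, 0.029, 0, 0, 0, 40],
  [-0.009, -0.28, 0.033, 0, 0, 0, 40],
  [-0.01, -0.315, 0.037, 0, 0, 0, 40],
  [-0.011, -0.35, 0.041, 0, 0, 0, 40],
  [-0.012, -0.38, 0.045, -0.002, -0.003, 0, 40],
  [-0.012, -0.405, 0.048, -0.002, -0.003, 0, 40],
  [-0.012, -0.422, 0.05, -0.002, -0.003, 0, 40],
  [-0.012, -0.432, 0.051, -0.002, -0.003, 0, 40],
  [-0.012, -0.432, 0.051, -0.002, -0.003, 0, 40],
  [-0.012, -0.432, 0.051, -0.002, -0.003, 0, 40],
])

```text
time: 13.6
tool_pos: [0.4495, -0.345, 0.3404]
tcp_rot: [0.138, 1.757, -0.114]
wrist_force: [-0.5, 0.8, -1.9]
width: 0.509
```

```bash
python3 - <<'E'
from h import *
st()
print("down",rel([.450,-.346,.135],tool(-.19)))
E
```

```text
t 13.6 [ 0.4495 -0.345   0.3404] q [-0.6441  0.1252  1.5812 -0.089   1.6036 -2.0539] F [-0.5025  0.7822 -1.8909] w 0.509
[[-0.187   0.1557  0.9699]
 [ 0.0293  0.9878 -0.1529]
 [-0.9819 -0.0002 -0.1893]]
rack xyz -0.03674840774651687 -0.44880673619512734 0.34040472653170906
down (array([ 0.2016, -0.0008,  0.0395]), array([ 0.0006, -0.0004,  0.0003]))
```

Call:
jog_arm([
  [0.02, 0, 0.004, 0, 0, 0, 40],
  [0.045, 0, 0.009, 0, 0, 0, 40],
  [0.075, 0, 0.015, 0, 0, 0, 40],
  [0.105, 0, 0.021, 0, 0, 0, 40],
  [0.135, 0, 0.026, 0, 0, 0, 40],
  [0.16, 0, 0.031, 0, 0, 0, 40],
  [0.18, -0.001, 0.035, 0, 0, 0, 40],
  [0.193, -0.001, 0.038, 0, 0, 0, 40],
  [0.202, -0.001, 0.04, 0, 0, 0, 40],
  [0.202, -0.001, 0.04, 0, 0, 0, 40],
  [0.202, -0.001, 0.04, 0, 0, 0, 40],
])

```text
time: 14.7
tool_pos: [0.4511, -0.3464, 0.1354]
tcp_rot: [0.137, 1.756, -0.114]
wrist_force: [0.6, -0.2, -2.0]
width: 0.509
```

```bash
python3 - <<'E'
from h import *
st()
a=imaging.read_camera("side"); b=imaging.read_camera("scene")
cv2.imwrite("pics/p7.png",np.hstack([cv2.resize(a[80:180,160:260],(400,400)),cv2.resize(b[70:170,160:260],(400,400))]))
E
```

```text
t 14.7 [ 0.4511 -0.3464  0.1354] q [-0.6443  0.2544  1.8118 -0.0941  1.2439 -2.0213] F [ 0.6213 -0.2169 -1.9963] w 0.509
[[-0.1859  0.1554  0.9702]
 [ 0.0284  0.9879 -0.1527]
 [-0.9821 -0.0008 -0.1881]]
rack xyz -0.035025330616954065 -0.4498998271154141 0.13541664305751838
```

View pics/p7.png

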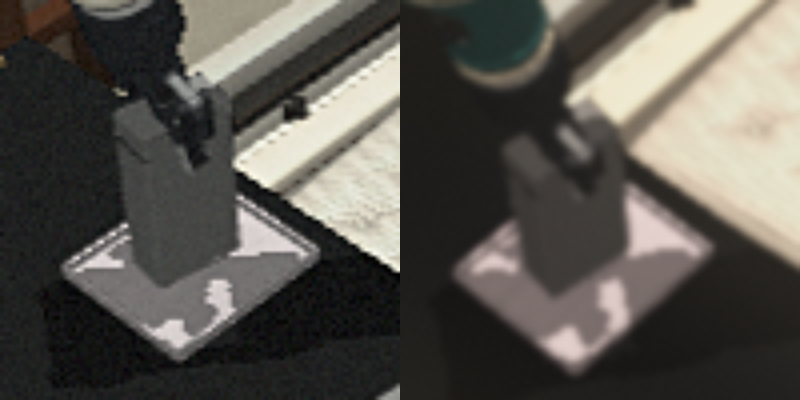

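The case hangs upright over the tray's middle. Lower gently until it touches.

Call:
jog_arm([
  [0.004, 0, 0.0008, 0, 0, 0, 40],
  [0.008, 0, 0.0015, 0, 0, 0, 40],
  [0.012, 0, 0.0023, 0, 0, 0, 40],
  [0.015, 0, 0.0029, 0, 0, 0, 40],
  [0.017, 0, 0.0032, 0, 0, 0, 40],
  [0.017, 0, 0.0032, 0, 0, 0, 40],
])

```text
time: 15.4
tool_pos: [0.4513, -0.3468, 0.1194]
tcp_rot: [0.137, 1.755, -0.115]
wrist_force: [-0.6, 1.2, 3.7]
width: 0.508
```

Call:
jog_arm([
  [0.001, 0, 0.0002, 0, 0, 0, 40],
  [0.001, 0, 0.0002, 0, 0, 0, 40],
  [0.001, 0, 0.0002, 0, 0, 0, 40],
])

```text
time: 15.7
tool_pos: [0.4514, -0.3468, 0.1194]
tcp_rot: [0.137, 1.755, -0.115]
wrist_force: [0.1, 1.1, 4.7]
width: 0.507
```

Call:
jog_arm([
  [0.001, 0, 0.0002, 0, 0, 0, 40],
  [0.001, 0, 0.0002, 0, 0, 0, 40],
  [0.001, 0, 0.0002, 0, 0, 0, 40],
])

```text
time: 16.0
tool_pos: [0.4514, -0.3468, 0.1194]
tcp_rot: [0.137, 1.755, -0.115]
wrist_force: [-0.3, 2.0, 5.8]
width: 0.511
```

```bash
python3 - <<'E'
from h import *
F=[];T=[]
for i in range(6):
    imaging.read_camera("wrist") if i else 0
    s=monitor.read_state();F.append(s["wrist_force"]);T.append(s["torque"])
print(np.mean(F,0),np.mean(T,0),"yr-moment",np.mean(T,0)@yr)
E
```

```text
[-0.7733  1.6778  5.5513] [ 0.5363  0.6026 -0.0986] yr-moment 0.6790636635212283
```

The moment points to contact at the front edge, so the case still leans slightly forward. I turn it back a little and settle it.

Call:
jog_arm([
  [0, 0, 0, 0, 0.02, 0, 40],
  [0, 0, 0, 0, 0.04, 0, 40],
  [0, 0, 0, 0, 0.04, 0, 40],
])

```text
time: 16.55
tool_pos: [0.452, -0.3471, 0.1193]
tcp_rot: [0.139, 1.796, -0.113]
wrist_force: [-1.8, 0.5, 1.1]
width: 0.505
```

Call:
jog_arm([
  [0.001, 0, 0.0002, 0, 0, 0, 40],
  [0.002, 0, 0.0004, 0, 0, 0, 40],
  [0.002, 0, 0.0004, 0, 0, 0, 40],
])

```text
time: 16.85
tool_pos: [0.452, -0.3472, 0.1193]
tcp_rot: [0.139, 1.797, -0.113]
wrist_force: [-3.2, 2.6, 9.7]
width: 0.507
```

```bash
python3 - <<'E'
from h import *
F=[];T=[]
for i in range(6):
    imaging.read_camera("wrist") if i else 0
    s=monitor.read_state();F.append(s["wrist_force"]);T.append(s["torque"])
print(np.mean(F,0),np.mean(T,0),"yr-moment",np.mean(T,0)@yr);st()
E
```

```text
[-3.2503  2.1539  9.8441] [ 0.6337  0.5689 -0.0138] yr-moment 0.6610157150575231
t 17.1 [ 0.452  -0.3472  0.1193] q [-0.634   0.2967  1.7961 -0.112   1.2544 -2.0025] F [-2.8875  1.4398 10.0768] w 0.507
[[-0.2251  0.1555  0.9619]
 [ 0.0337  0.9878 -0.1518]
 [-0.9738 -0.0018 -0.2276]]
rack xyz -0.034010391456468586 -0.4505579586664738 0.11929353239687122
```

Now the case sits essentially flat. Release and withdraw upward.

Call:
jog_arm([
  [-0.0015, 0, 0, 0, 0, 0, 45],
  [-0.0015, 0, 0, 0, 0, 0, 60],
  [-0.0015, 0, 0, 0, 0, 0, 75],
  [-0.0015, 0, 0, 0, 0, 0, 85],
  [-0.0015, 0, 0, 0, 0, 0, 85],
  [-0.0015, 0, 0, 0, 0, 0, 85],
  [-0.01, 0, 0, 0, 0, 0, 85],
  [-0.025, 0, 0, 0, 0, 0, 85],
  [-0.045, 0, 0, 0, 0, 0, 85],
  [-0.075, 0, 0, 0, 0, 0, 85],
  [-0.11, 0, 0, 0, 0, 0, 85],
  [-0.15, 0, 0, 0, 0, 0, 85],
  [-0.19, 0, 0, 0, 0, 0, 85],
  [-0.19, 0, 0, 0, 0, 0, 85],
  [-0.19, 0, 0, 0, 0, 0, 85],
])

```text
time: 18.6
tool_pos: [0.496, -0.3541, 0.3074]
tcp_rot: [0.137, 1.792, -0.115]
wrist_force: [0.2, -0.5, -0.1]
width: 0.85
```

```bash
python3 - <<'E'
from h import *
st()
a=imaging.read_camera("side")
cv2.imwrite("pics/p8.png",cv2.resize(a[70:310,120:440],(800,600)))
E
```

```text
t 18.6 [ 0.496  -0.3541  0.3074] q [-0.6038  0.2402  1.5107 -0.1003  1.5922 -2.0104] F [ 0.1524 -0.5305 -0.0999] w 0.85
[[-0.2209  0.1551  0.9629]
 [ 0.0307  0.9879 -0.1521]
 [-0.9748 -0.004  -0.223 ]]
rack xyz 0.010523799965116522 -0.4505325783281438 0.30735241164401916
```

View pics/p8.png

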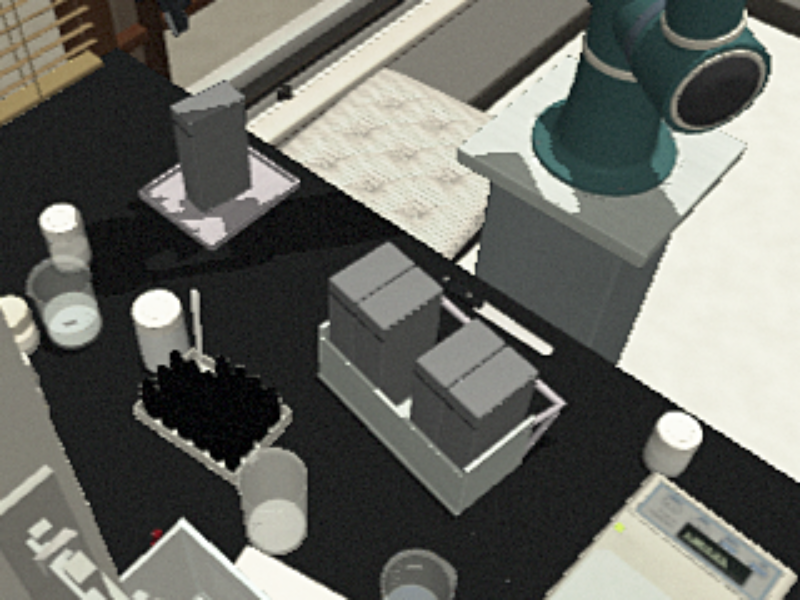

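The low case stands upright in the middle of the tray (about 212,150). The four tall cases are in their places and the bystanders are unmoved. I hand the job in.

```bash
python3 -c "
from workcell import finish_job; print(finish_job())"
```

```text
the job is handed in; nothing more can be done
None
```

The low case, the middle one of the five, now stands upright in the middle of the steel tray. I tipped it onto the front bar, gripped it at its lean, lifted it straight up out of the rack, turned it upright and set it down. The job was handed in at 18.6 s of robot time.

- **Final picture:** the case stands free in the tray with the gripper open and well above it. The four tall cases are in their places, and the jars, beaker and spatula look unmoved.
- **Forces:** the largest wrist force I read was about 10 N.
- **Disagreement at placing:** the case touched the tray about 3 mm higher than I had calculated. It was still leaning slightly forward, so I turned it back 0.04 rad before releasing it.
- **Joint limit:** joint 3 came right up to its limit (2.567 of 2.57 rad) on the first approach to the leaning case. I used a steeper tool angle for the grasp, and no reading passed the limit.

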